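# Open the vacuum valve with its T-key and start the pump

### The job

Take the T-key with the large square socket up off its fork on the stand, leaving the thinner key hanging, and put it fully down over the square valve stem. Then turn the stem clockwise (seen from above) to its stop, pushing the key's crossbar round or turning it as you like, and after that push the pump's switch lever over to its other end, away from the gauge at the front of the pump. Leave the key standing on the stem and do not knock over or shove the vial, jar, beaker or dish.

Things in the scene. Friction and masses are not known exactly. Their poses are not given: they have to be found in the camera images.
- stand: Fixed key stand, base 110x300x12 mm; open frame (posts and a rail, 146 mm high) 50 mm to +x of origin. Two forks point to -x at y = +65 and -65 mm (a key on each, either way round). Each fork: two 8 mm wire prongs 34 mm either side of its centre, U cradles 18 mm wide at x = 0, floor z 143, upturned wires to z 169 mm: keys must rise 30 mm to clear. Origin: on table, midway below the forks.
- key: Key to use: loose steel T-key 140 mm tall, about 0.35 kg. Origin: centre of its bottom face. Square socket block 42x42x45 mm, 23 mm square bore 40 deep open below, sides along x, y; 16 mm shank; 14 mm round crossbar along y, 110 long, axis z 100; flat grip block on top 22 (x) by 36 (y) mm, z 100 to 140. Hangs upright by its crossbar (along stand's y) in a fork, origin 50 mm above table.
- thin_key: The other T-key, loose, bare steel, to be left hanging: slender, 126 mm tall, round foot of 22 mm, shank of 12 mm, crossbar of 14 mm along y only 88 mm long at z = 100 mm, round top of 18 mm. Origin: centre of its foot. Hangs on the other fork, 130 mm from the key's fork.
- valve: Fixed valve: aluminium block 100 x 100 x 54 mm with a round dark collar on top (72 mm across, up to z = 64 mm); joined behind it by a pipe, a glass receiver 96 mm across and 84 mm high centred 140 mm from the origin in +x. Origin: on the table under the stem's axis.
- stem_seat (a point): Centre of the brass shoulder (48 mm across) at the foot of the square stem, 68 mm above the table; the key's bottom face rests here when fully down. Above it the stem is 20 mm square, 34 mm tall, its top 8 mm tapering to 12 mm. x and y are square to the stem's faces and turn with it.
- stem (a joint): Turn of the valve stem about the vertical: 0 closed, grows clockwise seen from above, stop (fully open) at 1.45 rad; starts between 0 and 0.3. Stiff to about 0.1 N m; stays where it is left. The key fits on it in any of four directions, with up to about 0.16 rad of play.
- pump: Fixed vacuum pump: in front a grey box 100 x 130 x 60 mm (x from -45 to 55 mm) with a round white gauge on its -x face, carrying the switch; behind it a white motor case 150 x 130 mm (x from 70 to 220 mm), 120 mm high, 148 mm over its handle. Origin: on the table under the switch pivot.
- switch_tip (a point): Centre of the 26 mm black ball on the switch lever (10 mm rod). Pivot: above the pump's origin, 82 mm above the table, axis along the pump's y; ball centre 80 mm from it. At the start the ball is about 38 mm to -x of the pivot and 152 mm above the table.
- switch (a joint): Angle of the switch lever: 0 off (leans to the pump's -x, over the gauge), 1.0 rad on (leans to +x, towards the motor case). Stays where it is left.
- vial: Loose amber vial, 40 mm across, 80 mm tall, on the stand's base plate between the two forks. Origin: centre of its underside. Leave alone.
- jar: Loose white jar, 50 mm across, 60 mm tall, on top of the pump's motor case, about 170 mm from the pump's origin in +x. Origin: centre of its underside. Leave alone.
- beaker: Loose clear plastic beaker, 76 mm across, 100 mm tall, on the bench nearer the robot. Origin: centre of its underside. Leave alone.
- dish: Loose covered glass dish, 94 mm across, 32 mm tall, on the bench nearer the robot. Origin: centre of its underside. Leave alone.
Things that resemble listed ones, but are neither listed nor needed, are in the scene too. Leave any blue or red look-alike of the key alone.

How it is judged (in metres and radians):
On the way, in this order (a step that is already met when the one before it is completed fails the run):
1. the square-socket key is lifted up off its fork and touches the stand no more (z of key in the frame of stand above 0.082 m and contact force between key and stand below 0.05 N), for 0.1 s.
2. the key is fully down over the square stem (z of key in the frame of stem_seat between -0.006 and 0.006 m and horizontal distance between key and stem_seat below 0.007 m and angle between key's own z axis and vertical below 0.15 rad), for 0.2 s.
3. the stem is turned clockwise to its stop by the seated key (all of step 2 and value of joint stem above 1.3 rad), for 0.2 s.
4. the pump switch is pushed over (value of joint switch above 0.85 rad), for 0.2 s.
At the end, for the whole second after the job is handed in: The key stands fully down on the square stem (bottom face within 6 mm of the shoulder, 7 mm of the axis, tilt under 0.15 rad) and at rest, the stem is at its clockwise stop (over 1.30 of 1.45 rad), the switch lever is over (over 0.85 of 1.0 rad), and the thin key still hangs on its fork (all of step 3 and value of joint switch above 0.85 rad and linear speed of key below 0.02 m/s and z of thin_key in the frame of stand between 0.04 and 0.06 m and contact force between thin_key and stand above 0.3 N); the robot touches nothing.
It fails at once if the key is dropped to the bench (height (world z) of key below 0.03 m).
It fails at once if the thin key is taken off or knocked about (moved over 30 mm) (distance of thin_key from where it was at the start of the episode above 0.03 m).
It fails at once if the vial, jar, beaker or dish is shoved over 30 mm or knocked over (distance of any of vial, jar, beaker, dish from where it was at the start of the episode above 0.03 m or angle between any of vial, jar, beaker, dish's own z axis and vertical above 0.5 rad).
It also fails if it takes over 64 s, if anything falls off the work surface, if the arm or the gripper's body presses on something with over 40 N, if the wrist force passes 120 N, or if a joint passes its speed limit or range.

### The arm

A 6-joint arm with a two-finger parallel gripper is mounted at the origin on the work surface. World frame = base frame: x ahead of the robot, y to its left, z up, the work surface at z = 0. Lengths are in mm, angles in degrees, forces in N, time in s.
With the tool pointing down it reaches from about 350 to 850 mm from the base axis. Payload 8.1 kg.
Tool frame: the origin (TCP) lies midway between the tips of the shut fingers; the grasp point (between the pads) lies 19 mm behind it (hold_point_z is the distance from the TCP to the grasp point, in mm); z points along the fingers, y is the direction in which the jaws open and shut (so a half turn about z gives the same grasp; the last joint's range is limited). The gripper opens to 85 mm and grips with 20 to 120 N. Pads are 22 mm wide; open, the fingers measure 114 mm over their backs; the gripper's body (76 mm by 85 mm) begins 54 mm behind the grasp point. The pads swing forward as they close: fully open they stand 13 mm farther back than shut.
Start: joints at [-78.117, 7.471, 85.268, -0, 87.261, -4.893], TCP at [173.201, -574.462, 231.292] pointing down, gripper open.
Joint ranges: [-169.43, 169.43], [-51.17, 129.36], [1.28, 143.12], [-76.62, 256.62], [0, 156.53], [-152.29, 152.29]. Speed limits (degrees/s): [136.94, 136.94, 159.86, 180, 180, 180].

### API

Orientations are given as [roll, pitch, yaw] about the fixed x, y, z axes, in that order (R = Rz(yaw) Ry(pitch) Rx(roll)).
In Python, from bench import sense, snapshot, camera_params, hand_in, hold_point_z gives the robot as it stands.
- The arm moves only by the tool servo_tool, never from a script. Its argument "motion" is a list of rows, each a list of 7 numbers: the finger opening in mm, from 0 to 85.4, then the shift along the tool's x, y, z in mm, then the turn, a rotation vector about the tool's x, y, z in rad. A call has 1 to 10 rows; each row shifts and turns the pose as measured when the row begins, along the tool's axes as they then stand; what a row does not reach is not made up. A row lasts 1/10 s, in which the tool goes at most 50 mm and 8.59 degrees, less where a joint would pass 70% of its speed; a pose out of reach is approached as far as the arm can. A call with a gripper value outside its range is refused whole. The fingers move at their own pace and stop on an object; "force" is the grip in N (left out, the last holds). Time passes only in rows, so rows that do not move let the fingers close. It gives the time, the measured TCP pose, the force and the opening at its end, in the units of the state.
- sense(): the state, without advancing time (a new reading comes with each control period).
- snapshot(name): name is "scene" or "top"; returns the picture (480x640x3 uint8, blue, green, red); there is no depth.
- camera_params(name): a dict with "fx", "fy", "cx", "cy" (pixels), "R" (3x3) and "t" (3): a world point X has camera coordinates R X + t. Camera axes: x right, y down, z forward; pixel columns grow to the right and rows downward; lengths in mm; the calibration is good to about 2 mm. A picture is of the moment at which its call begins. camera_params takes no time and is no camera call.
- hand_in(): hands the job in, once; it reports no verdict.
The state is a dict: "time": time; "joint_pos": joint angles; "qd": joint speeds; "joint_efforts": joint torques, N m; "tool_pos": TCP position; "tcp_rot": TCP orientation; "ft_force": force on the tool from outside, world axes, zero at the start; "wrist_torque": the same for the moment, N m; "finger_gap": finger opening in mm.
Only numpy, scipy, OpenCV 4.12 (cv2) and the standard library are available. Lean on these libraries where they do the work, as an engineer would, in place of code of your own. Each camera call takes 0.05 s, during which the arm holds its last target. There are 200 camera calls.

## Working session

There is one attempt and no reset: what is moved stays moved. The work goes in short steps, Python scripts to look and compute and a tool call to move; the robot and the scene stay as the last step left them, time stands still between calls to the robot, and variables do not carry over. Pictures are saved under pics/ and viewed, about 8 in all and at most 12, crops included, and the job is handed in when it is done.

Besides the shell and the picture viewer there is one more tool, called after "Emit:" as name([rows], argument=value, ...), one row to a line, values as JSON. servo_tool: Moves the arm, as the interface text tells. Its arguments: {"type":"object","properties":{"motion":{"type":"array"},"force":{"type":"number"}},"required":["motion"]}

```bash
mkdir -p pics
python3 - <<'E'
from bench import *
import cv2
for n in("scene","top"):
    cv2.imwrite(f"pics/{n}0.png",snapshot(n)); p=camera_params(n); print(n,p)
print(sense(),hold_point_z)
E
```

```text
scene {'fx': 443.2236729025549, 'fy': 443.2236729025549, 'cx': 316.5497072052768, 'cy': 240.9055170422942, 'R': array([[-0.84070074,  0.54136054,  0.01228947],
       [ 0.30442844,  0.49128483, -0.81606528],
       [-0.44782317, -0.68232542, -0.57782906]]), 't': array([ 466.3745387 ,  -56.43290836, 1450.54595637])}
top {'fx': 528.2950346410845, 'fy': 528.2950346410845, 'cx': 317.59724863790893, 'cy': 244.5832713682474, 'R': array([[-0.00313243, -0.99999395,  0.00151111],
       [-0.99246483,  0.00292374, -0.12249493],
       [ 0.12248977, -0.00188343, -0.99246799]]), 't': array([ -24.38678782,  568.67285839, 1326.83256482])}
{'time': 0.1, 'joint_pos': array([-7.81164205e+01,  7.51035743e+00,  8.53217925e+01, -2.38730085e-03,
        8.72627026e+01, -4.89408357e+00]), 'qd': array([ 0.07950612, -0.03633211, -0.21916971,  0.04736283,  0.02989403,
       -0.05553738]), 'joint_efforts': array([ 1.82728185e-03, -5.70948780e+01, -5.01944017e+01, -9.31092131e-05,
        7.90187682e-03,  4.81071208e-05]), 'tool_pos': array([ 173.0901642 , -573.97793431,  230.36571129]), 'tcp_rot': array([-1.79905290e+02, -5.71655735e-03,  1.67777743e+01]), 'ft_force': array([ 0.65344369, -0.18892782, -0.20025255]), 'wrist_torque': array([0.03419312, 0.05868961, 0.00812956]), 'finger_gap': 85.5541505792969} 18.700000000000003
```

View pics/scene0.png

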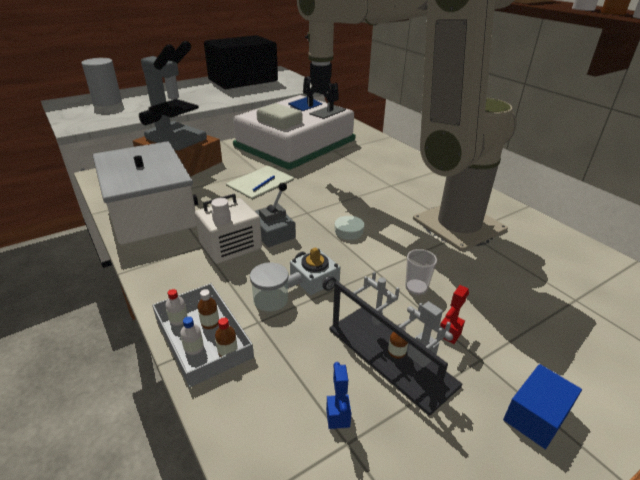

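View pics/top0.png

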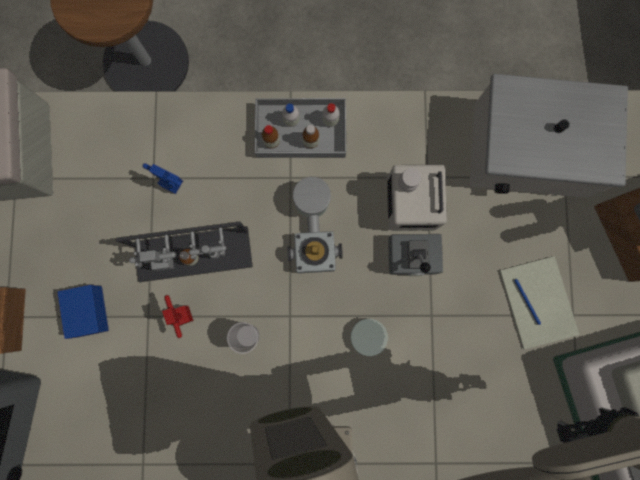

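Run:
```python
import cv2,numpy as np
t=cv2.imread("pics/top0.png");s=cv2.imread("pics/scene0.png")
r=lambda a,w,h:cv2.resize(a,(w,h),interpolation=cv2.INTER_CUBIC)
a=r(t[215:295,110:270],800,400)  # x5
cv2.imwrite("pics/c1.png",np.clip(a*1.6,0,255).astype('uint8'))
b=r(s[260:410,320:480],640,600)
cv2.imwrite("pics/c2.png",np.clip(b*1.4,0,255).astype('uint8'))
c=r(t[220:285,285:445],800,325)
d=r(s[170:300,240:360],240*1,260)
cv2.imwrite("pics/c3.png",np.clip(c*1.4,0,255).astype('uint8'))
```

```text
(no output)
```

View pics/c1.png

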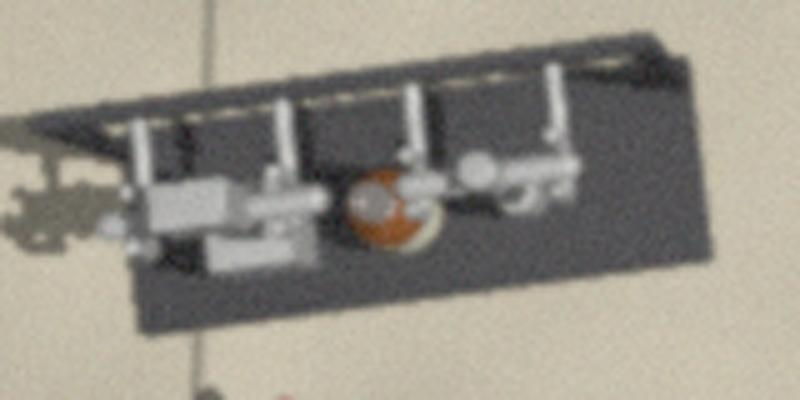

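View pics/c2.png

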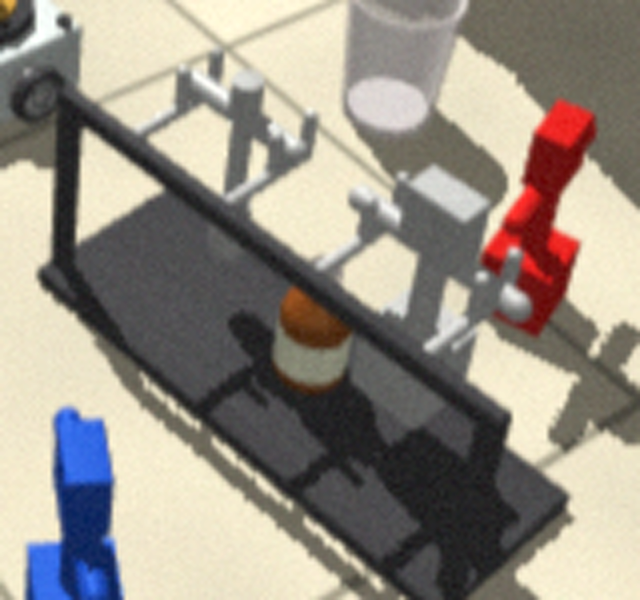

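View pics/c3.png

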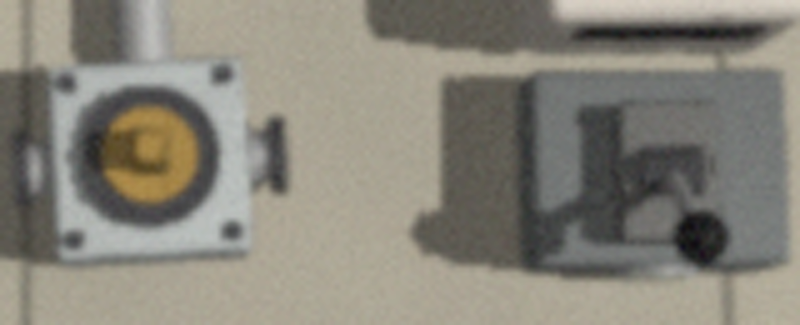

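```bash
cat > h.py <<'E'
import numpy as np
from bench import *
def ray(n,uv,z):
    p=camera_params(n);R,t=np.array(p["R"]),np.array(p["t"])
    d=R.T@[(uv[0]-p["cx"])/p["fx"],(uv[1]-p["cy"])/p["fy"],1];c=-R.T@t
    return (c+d*(z-c[2])/d[2]).round(1)
def proj(n,X):
    p=camera_params(n);q=np.array(p["R"])@np.array(X)+p["t"]
    return np.array([p["fx"]*q[0]/q[2]+p["cx"],p["fy"]*q[1]/q[2]+p["cy"]]).round(1)
E
python3 - <<'E'
from h import *
def c1(u,v):return (110+u/5,215+v/5)
def c3(u,v):return (285+u/5,220+v/5)
def c2(u,v):return (320+u/4,260+v/4)
for n,p,z in [("griptop",c1(188,207),190),("barL",c1(106,228),150),("barR",c1(322,198),150),("thinL",c1(400,188),150),("thinR",c1(578,165),150),("thintop",c1(478,168),176),
 ("baseBL",c1(142,333),12),("baseBR",c1(713,260),12),("baseTR",c1(688,58),12),
 ("v1",c3(50,68),54),("v2",c3(243,60),54),("v3",c3(250,248),54),("v4",c3(60,262),54),("stemtop",c3(152,148),102),("shoulder",c3(151,155),68),
 ("p1",c3(530,75),60),("p2",c3(783,70),60),("p3",c3(790,262),60),("p4",c3(530,268),60),("ball",c3(702,236),152),
 ("receiver",(312,196),84),("jar",(410,178),180),("beaker",(243,336),60),("dish",(369,337),32)]:
    print(n,ray("top",p,z))
# scene: ground grip top center c2(435,192)
print("grip scene",ray("scene",c2(435,195),190),"thin scene",ray("scene",c2(247,80),176))
print("cam",[(-np.array(camera_params(n)["R"]).T@camera_params(n)["t"]).round() for n in("top","scene")])
E
```

```text
griptop [523.5 361.  190. ]
barL [517.8 411.9 150. ]
barR [531.7 311.  150. ]
thinL [536.3 274.4 150. ]
thinR [546.9 190.9 150. ]
thintop [542.6 232.4 176. ]
baseBL [475.9 439.7  12. ]
baseBR [513.  143.5  12. ]
baseTR [619.7 157.9  12. ]
v1 [594.6  31.4  54. ]
v2 [598.4 -67.   54. ]
v3 [502.4 -69.9  54. ]
v4 [495.6  26.1  54. ]
stemtop [548.  -20.6 102. ]
shoulder [548.3 -20.   68. ]
p1 [ 589.4 -212.3   60. ]
p2 [ 591.6 -340.8   60. ]
p3 [ 494.1 -341.2   60. ]
p4 [ 491.5 -210.3   60. ]
ball [ 500.  -278.3  152. ]
receiver [685.6 -12.3  84. ]
jar [ 706.9 -242.4  180. ]
beaker [337.9 159.4  60. ]
dish [ 333.1 -155.4   32. ]
grip scene [535.4 364.3 190. ] thin scene [545.8 238.1 176. ]
cam [array([ 402.,  -24., 1387.]), array([1059.,  765.,  786.])]
```

```bash
cat >> h.py <<'E'
def plan(xyz,yaw,n,s=None):
    s=s or sense();p=np.array(s["tool_pos"]);y=s["tcp_rot"][2]
    dy=(yaw-y+180)%360-180
    for i in range(n):
        a=np.radians(y+dy*i/n);d=(np.array(xyz)-p)/n
        X=[np.cos(a)*d[0]+np.sin(a)*d[1],np.sin(a)*d[0]-np.cos(a)*d[1],-d[2]]
        print([round(float(v)) if np.linalg.norm(d)>10 else round(float(v),1) for v in X],round(-np.radians(dy/n),3))
def st():
    s=sense();print({k:np.round(s[k],2).tolist() for k in("time","tool_pos","tcp_rot","ft_force","wrist_torque","finger_gap","joint_pos")})
E
python3 - <<'E'
from h import *
plan([470,-150,300],97.5,11)
import cv2
s=cv2.imread("pics/scene0.png");t=cv2.imread("pics/top0.png")
a=cv2.resize(s[235:285,290:340],(400,400),interpolation=cv2.INTER_CUBIC);b=cv2.resize(t[230:270,295:335],(400,400),interpolation=cv2.INTER_CUBIC)
cv2.imwrite("pics/stem.png",np.hstack([a,b]))
E
```

```text
[37, -29, -6] -0.128
[40, -24, -6] -0.128
[43, -19, -6] -0.128
[45, -13, -6] -0.128
[46, -7, -6] -0.128
[47, -1, -6] -0.128
[47, 5, -6] -0.128
[46, 11, -6] -0.128
[44, 16, -6] -0.128
[42, 22, -6] -0.128
[38, 27, -6] -0.128
```

View pics/stem.png

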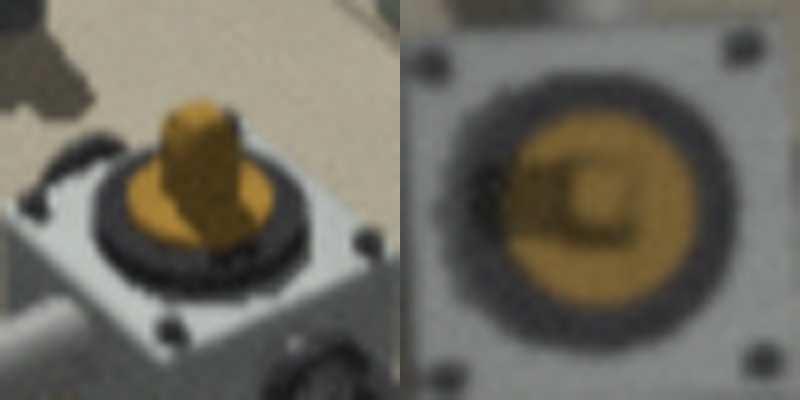

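Emit:
servo_tool([
  [60, 37, -29, -6, 0, 0, -0.128],
  [60, 40, -24, -6, 0, 0, -0.128],
  [60, 43, -19, -6, 0, 0, -0.128],
  [60, 45, -13, -6, 0, 0, -0.128],
  [60, 46, -7, -6, 0, 0, -0.128],
  [60, 47, -1, -6, 0, 0, -0.128],
  [60, 47, 5, -6, 0, 0, -0.128],
  [60, 46, 11, -6, 0, 0, -0.128],
  [60, 44, 16, -6, 0, 0, -0.128],
  [60, 42, 22, -6, 0, 0, -0.128],
], force=60)

```text
time: 1.1
tool_pos: [439.3, -172.3, 286.7]
tcp_rot: [-179.7, -0.6, 92.3]
ft_force: [1.0, -0.7, -0.9]
finger_gap: 60.0
```

Run:
```python
from h import *
st(); plan([525,361.5,270],97.5,13)
```

```text
{'time': 1.1, 'tool_pos': [439.3, -172.32, 286.7], 'tcp_rot': [-179.71, -0.64, 92.31], 'ft_force': [0.96, -0.69, -0.92], 'wrist_torque': [0.04, -0.03, 0.04], 'finger_gap': 59.97, 'joint_pos': [-27.96, -13.12, 99.45, 0.41, 94.23, -30.25]}
[41, 8, 1] -0.007
[41, 9, 1] -0.007
[41, 9, 1] -0.007
[41, 9, 1] -0.007
[41, 9, 1] -0.007
[40, 10, 1] -0.007
[40, 10, 1] -0.007
[40, 10, 1] -0.007
[40, 11, 1] -0.007
[40, 11, 1] -0.007
[40, 11, 1] -0.007
[40, 11, 1] -0.007
[40, 12, 1] -0.007
```

Emit:
servo_tool([
  [50, 45, 8, 1, 0, 0, -0.007],
  [50, 45, 9, 1, 0, 0, -0.007],
  [50, 45, 9, 1, 0, 0, -0.007],
  [50, 45, 10, 1, 0, 0, -0.007],
  [50, 45, 10, 1, 0, 0, -0.007],
  [50, 45, 10, 1, 0, 0, -0.007],
  [50, 45, 10, 1, 0, 0, -0.007],
  [50, 45, 11, 1, 0, 0, -0.007],
  [50, 45, 11, 1, 0, 0, -0.007],
  [50, 45, 11, 1, 0, 0, -0.007],
])

```text
time: 2.1
tool_pos: [502.1, 303.9, 278.8]
tcp_rot: [-179.7, -0.6, 96.8]
ft_force: [1.4, -1.6, 0.2]
finger_gap: 50.0
```

Run:
```python
from h import *
st(); plan([525,361.5,230],97.5,4)
```

```text
{'time': 2.1, 'tool_pos': [502.07, 303.91, 278.77], 'tcp_rot': [-179.69, -0.59, 96.84], 'ft_force': [1.35, -1.64, 0.23], 'wrist_torque': [0.0, -0.07, 0.03], 'finger_gap': 49.97, 'joint_pos': [25.77, 4.62, 83.41, 0.66, 92.08, 18.95]}
[14, 7, 12] -0.003
[14, 7, 12] -0.003
[14, 7, 12] -0.003
[14, 8, 12] -0.003
```

Emit:
servo_tool([
  [50, 15, 7, 12, 0.01, -0.005, -0.01],
  [50, 14, 7, 12, 0, 0, 0],
  [50, 14, 7, 12, 0, 0, 0],
  [50, 14, 8, 10, 0, 0, 0],
  [50, 0, 0, 0, 0, 0, 0],
  [50, 0, 0, 0, 0, 0, 0],
])

```text
time: 2.7
tool_pos: [520.0, 373.5, 226.6]
tcp_rot: [-178.7, -0.2, 98.0]
ft_force: [0.3, -0.4, -0.5]
finger_gap: 50.0
```

Run:
```python
from h import *
import cv2
st(); plan([525,361.5,158],97.5,6)
t=snapshot("top");s=snapshot("scene")
r=lambda a:cv2.resize(a,(400,400),interpolation=cv2.INTER_CUBIC)
cv2.imwrite("pics/a1.png",np.clip(1.4*np.hstack([r(t[205:285,110:190]),r(s[260:360,380:480])]),0,255))
for n in("top","scene"):print(proj(n,sense()["tool_pos"]))
```

```text
{'time': 2.7, 'tool_pos': [519.98, 373.51, 226.55], 'tcp_rot': [-178.74, -0.22, 97.97], 'ft_force': [0.35, -0.41, -0.46], 'wrist_torque': [0.01, -0.03, 0.03], 'finger_gap': 49.95, 'joint_pos': [30.71, 14.78, 77.51, 0.69, 88.78, 22.71]}
[-2, 1, 11] 0.001
[-2, 1, 11] 0.001
[-2, 1, 11] 0.001
[-2, 1, 11] 0.001
[-2, 1, 11] 0.001
[-2, 1, 11] 0.001
[136.7 256.3]
[441.2 294.2][ WARN:0@0.758] global loadsave.cpp:1063 imwrite_ Unsupported depth image for selected encoder is fallbacked to CV_8U.
```

View pics/a1.png

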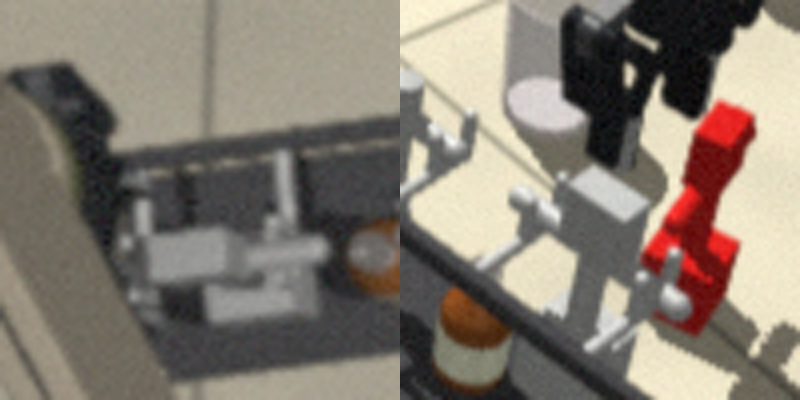

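Run:
```python
from h import *
print(ray("scene",(431.8,308.2),190),ray("top",(147.6,256.4),190))
print(proj("scene",[525,361.5,190]),proj("scene",[525,361.5,150]))
for sgn in(1,-1):
    y=np.array([-np.sin(np.radians(7.5)),np.cos(np.radians(7.5)),0])*55*sgn
    print("bar end",proj("scene",np.array([525,361.5,150])+y),proj("top",np.array([525,361.5,150])+y))
plan([526,362,175],97.5,5)
```

```text
[529.3 366.3 190. ] [523.5 361.  190. ]
[431.6 305.9] [428.4 320.6]
bar end [451.4 336.6] [129.5 260.6]
bar end [407.  305.7] [176.1 254.4]
[-2, 1, 10] 0.002
[-2, 1, 10] 0.002
[-2, 1, 10] 0.002
[-2, 1, 10] 0.002
[-2, 1, 10] 0.002
```

Emit:
servo_tool([
  [50, -2, 1, 10, 0.003, -0.02, 0],
  [50, -2, 1, 10, 0, 0, 0],
  [50, -2, 1, 10, 0, 0, 0],
  [50, -2, 1, 10, 0, 0, 0],
  [50, -2, 1, 10, 0, 0, 0],
  [50, 0, 0, 0, 0, 0, 0],
])

```text
time: 3.4
tool_pos: [526.3, 360.0, 174.1]
tcp_rot: [-178.7, 1.0, 97.8]
ft_force: [0.5, 0.1, -0.0]
finger_gap: 50.0
```

Run:
```python
from h import *
st(); plan([526,362.5,158],97.5,4)
```

```text
{'time': 3.4, 'tool_pos': [526.33, 360.03, 174.09], 'tcp_rot': [-178.68, 0.99, 97.82], 'ft_force': [0.47, 0.1, -0.05], 'wrist_torque': [0.06, -0.04, 0.02], 'finger_gap': 49.97, 'joint_pos': [30.01, 16.58, 80.9, -0.42, 84.12, 22.25]}
[0.6, 0.0, 4.0] 0.001
[0.6, 0.0, 4.0] 0.001
[0.6, -0.0, 4.0] 0.001
[0.6, -0.0, 4.0] 0.001
```

Emit:
servo_tool([
  [50, 1, 0, 4, -0.023, 0.017, 0],
  [50, 0.6, 0, 4, 0, 0, 0],
  [50, 0.6, 0, 4, 0, 0, 0],
  [50, 0.6, 0, 4, 0, 0, 0],
  [50, 0, 0, 0, 0, 0, 0],
])

```text
time: 3.9
tool_pos: [526.0, 362.6, 157.0]
tcp_rot: [-180.0, 0.0, 97.8]
ft_force: [0.2, -0.1, 1.0]
finger_gap: 50.1
```

Run:
```python
from h import *
st(); plan([526,362.5,158],97.5,1)
```

```text
{'time': 3.9, 'tool_pos': [525.98, 362.61, 156.98], 'tcp_rot': [-179.96, 0.04, 97.78], 'ft_force': [0.25, -0.13, 0.97], 'wrist_torque': [-0.0, 0.03, 0.02], 'finger_gap': 50.06, 'joint_pos': [30.0, 15.92, 83.49, -0.02, 80.64, 22.22]}
[-0.1, 0.0, -1.0] 0.005
```

Emit:
servo_tool([
  [5, 0, 0, 0, 0, 0, 0],
  [5, 0, 0, 0, 0, 0, 0],
  [5, 0, 0, 0, 0, 0, 0],
  [5, 0, 0, 0, 0, 0, 0],
  [5, 0, 0, 0, 0, 0, 0],
  [5, 0, 0, 0, 0, 0, 0],
], force=90)

```text
time: 4.5
tool_pos: [526.3, 363.0, 157.5]
tcp_rot: [-180.0, 0.0, 97.8]
ft_force: [0.8, 0.5, -1.0]
finger_gap: 20.9
```

Run:
```python
from h import *
st()
```

```text
{'time': 4.5, 'tool_pos': [526.31, 362.99, 157.48], 'tcp_rot': [-179.97, 0.04, 97.79], 'ft_force': [0.8, 0.5, -1.04], 'wrist_torque': [-0.01, 0.01, -0.08], 'finger_gap': 20.9, 'joint_pos': [30.01, 15.97, 83.38, -0.02, 80.69, 22.23]}
```

Gripped (gap ≈ 21 mm, the 22 mm side). Lift straight up, gently first.

Emit:
servo_tool([
  [5, 0, 0, -8, 0, 0, 0],
  [5, 0, 0, -12, 0, 0, 0],
  [5, 0, 0, -18, 0, 0, 0],
  [5, 0, 0, -22, 0, 0, 0],
  [5, 0, 0, -25, 0, 0, 0],
  [5, 0, 0, -25, 0, 0, 0],
  [5, 0, 0, -25, 0, 0, 0],
  [5, 0, 0, -18, 0, 0, 0],
  [5, 0, 0, 0, 0, 0, 0],
  [5, 0, 0, 0, 0, 0, 0],
])

```text
time: 5.5
tool_pos: [524.5, 362.0, 319.4]
tcp_rot: [-179.7, 0.1, 97.8]
ft_force: [1.2, 0.2, -4.7]
finger_gap: 20.5
```

Run:
```python
from h import *
st(); plan([548,-20,310],85,14)
```

```text
{'time': 5.5, 'tool_pos': [524.5, 361.97, 319.44], 'tcp_rot': [-179.73, 0.14, 97.8], 'ft_force': [1.21, 0.22, -4.69], 'wrist_torque': [-0.04, 0.01, 0.0], 'finger_gap': 20.53, 'joint_pos': [30.02, 12.57, 70.47, -0.03, 97.25, 22.22]}
[-27, -2, 1] 0.016
[-27, -2, 1] 0.016
[-27, -1, 1] 0.016
[-27, -1, 1] 0.016
[-27, 0, 1] 0.016
[-27, 0, 1] 0.016
[-27, 1, 1] 0.016
[-27, 1, 1] 0.016
[-27, 1, 1] 0.016
[-27, 2, 1] 0.016
[-27, 2, 1] 0.016
[-27, 3, 1] 0.016
[-27, 3, 1] 0.016
[-27, 4, 1] 0.016
```

Emit:
servo_tool([
  [5, -15, -2, 0, 0, 0, 0.016],
  [5, -27, -2, 0, 0, 0, 0.016],
  [5, -30, -1, 0, 0, 0, 0.016],
  [5, -30, -1, 0, 0, 0, 0.016],
  [5, -30, 0, 0, 0, 0, 0.016],
  [5, -30, 0, 0, 0, 0, 0.016],
  [5, -30, 1, 0, 0, 0, 0.016],
  [5, -30, 1, 0, 0, 0, 0.016],
  [5, -30, 1, 0, 0, 0, 0.016],
  [5, -30, 2, 0, 0, 0, 0.016],
])

```text
time: 6.5
tool_pos: [531.1, 65.8, 304.0]
tcp_rot: [-178.4, 0.7, 88.3]
ft_force: [0.5, 0.3, -4.0]
finger_gap: 20.8
```

Run:
```python
from h import *
st(); plan([548,-20,230],85,5)
```

```text
{'time': 6.5, 'tool_pos': [531.12, 65.78, 304.01], 'tcp_rot': [-178.44, 0.66, 88.25], 'ft_force': [0.47, 0.26, -4.05], 'wrist_torque': [0.01, -0.07, -0.04], 'finger_gap': 20.81, 'joint_pos': [1.95, -2.06, 87.6, -0.56, 96.06, 3.65]}
[-17, 4, 15] 0.011
[-17, 4, 15] 0.011
[-17, 4, 15] 0.011
[-17, 4, 15] 0.011
[-17, 5, 15] 0.011
```

Emit:
servo_tool([
  [5, -17, 4, 15, -0.027, 0.012, 0.011],
  [5, -17, 4, 15, 0, 0, 0.011],
  [5, -17, 4, 15, 0, 0, 0.011],
  [5, -17, 4, 14, 0, 0, 0.011],
  [5, -13, 4, 10, 0, 0, 0.011],
  [5, 0, 0, 0, 0, 0, 0],
  [5, 0, 0, 0, 0, 0, 0],
])

```text
time: 7.2
tool_pos: [539.0, -27.9, 223.5]
tcp_rot: [-179.3, 0.1, 84.3]
ft_force: [0.0, 0.3, -3.4]
finger_gap: 21.2
```

Run:
```python
from h import *
import cv2
st(); plan([548,-20,225],85,2)
t=snapshot("top");s=snapshot("scene")
cv2.imwrite("pics/t2.png",t);cv2.imwrite("pics/s2.png",s)
r=lambda a:cv2.resize(a,(400,400),interpolation=cv2.INTER_CUBIC)
cv2.imwrite("pics/a2.png",np.clip(1.3*np.hstack([r(t[205:285,275:355]),r(s[210:290,275:355])]),0,255).astype('uint8'))
```

```text
{'time': 7.2, 'tool_pos': [539.02, -27.87, 223.52], 'tcp_rot': [-179.28, 0.09, 84.26], 'ft_force': [0.05, 0.26, -3.42], 'wrist_torque': [0.06, -0.04, 0.04], 'finger_gap': 21.17, 'joint_pos': [-8.32, -0.94, 94.82, -0.12, 86.84, -2.57]}
[4.4, 4.1, -0.7] -0.006
[4.3, 4.1, -0.7] -0.006
```

View pics/a2.png

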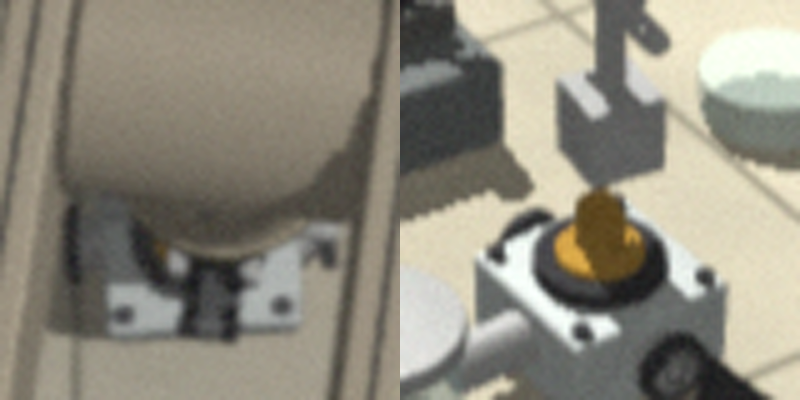

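Run:
```python
from h import *
s=sense();p=s["tool_pos"]
def corn(x,y,yaw,z,h):
    a=np.radians(yaw)
    for dx,dy in((1,1),(1,-1),(-1,1),(-1,-1)):
        print((dx,dy),proj("scene",[x+h*(dx*np.cos(a)-dy*np.sin(a)),y+h*(dx*np.sin(a)+dy*np.cos(a)),z]))
print("key bottom pred");corn(p[0],p[1],-5.7,p[2]-107.5,21)
print("key blocktop");corn(p[0],p[1],-5.7,p[2]-62.5,21)
print("stem c",proj("scene",[548,-20,102]),proj("scene",[548,-20,68]))
print("collar",proj("scene",[548,-20,64]),[proj("scene",[548+a,-20+b,64]) for a,b in((36,0),(-36,0),(0,36),(0,-36))])
for q in(-12,-5,2):print(q);corn(548,-20,q,94,10)
```

```text
key bottom pred
(1, 1) [312.8 246.9]
(1, -1) [305.7 238.5]
(-1, 1) [327.2 242.7]
(-1, -1) [319.8 234.5]
key blocktop
(1, 1) [312.9 232.4]
(1, -1) [305.6 224.2]
(-1, 1) [327.7 228.3]
(-1, -1) [320.1 220.3]
stem c [315.1 247.5] [314.9 257.8]
collar [314.9 259. ] [array([303.4, 263.5]), array([326.1, 254.7]), array([322.3, 266.2]), array([307.8, 252.2])]
-12
(1, 1) [312.8 252.9]
(1, -1) [310.1 248.6]
(-1, 1) [319.9 251.4]
(-1, -1) [317.2 247.1]
-5
(1, 1) [313.4 253.1]
(1, -1) [309.9 249. ]
(-1, 1) [320.2 251. ]
(-1, -1) [316.6 247. ]
2
(1, 1) [314.  253.2]
(1, -1) [309.7 249.4]
(-1, 1) [320.3 250.6]
(-1, -1) [316.  246.9]
```

Emit:
servo_tool([
  [5, 3.5, 5, 0, -0.012, 0, 0],
  [5, 3, 5, 2, 0, 0, 0],
  [5, 0, 0, 4, 0, 0, 0],
  [5, 0, 0, 0, 0, 0, 0],
])

```text
time: 7.7
tool_pos: [552.3, -19.2, 220.0]
tcp_rot: [179.7, 0.1, 84.5]
ft_force: [-0.9, 0.8, -3.7]
finger_gap: 21.0
```

Run:
```python
from h import *
st(); plan([549,-22,207],85,3)
```

```text
{'time': 7.7, 'tool_pos': [552.34, -19.21, 220.05], 'tcp_rot': [179.67, 0.07, 84.51], 'ft_force': [-0.94, 0.76, -3.73], 'wrist_torque': [0.0, 0.01, -0.04], 'finger_gap': 20.97, 'joint_pos': [-7.27, 0.13, 94.11, -0.06, 85.42, -1.77]}
[-1.0, -1.0, 4.3] -0.003
[-1.0, -1.0, 4.3] -0.003
[-1.0, -1.0, 4.3] -0.003
```

Emit:
servo_tool([
  [5, -2.2, -2.7, 3, 0.005, 0, 0],
  [5, 0, 0, 4, 0, 0, 0],
  [5, 0, 0, 4, 0, 0, 0],
  [5, 0, 0, 0, 0, 0, 0],
])

```text
time: 8.1
tool_pos: [549.0, -21.0, 207.9]
tcp_rot: [-180.0, 0.1, 84.5]
ft_force: [0.3, 0.2, -5.6]
finger_gap: 20.7
```

Run:
```python
from h import *
st(); plan([549,-22,200],85,3)
```

```text
{'time': 8.1, 'tool_pos': [549.01, -21.04, 207.88], 'tcp_rot': [-179.99, 0.07, 84.54], 'ft_force': [0.34, 0.19, -5.62], 'wrist_torque': [-0.0, 0.04, 0.03], 'finger_gap': 20.67, 'joint_pos': [-7.49, 0.34, 95.18, -0.08, 84.49, -2.03]}
[-0.3, 0.0, 2.6] -0.003
[-0.3, 0.0, 2.6] -0.003
[-0.3, 0.0, 2.6] -0.003
```

Key bottom ≈100 mm, at the stem's tip. Lower slowly, feeling for force.

Emit:
servo_tool([
  [5, -0.5, 0, 3, 0, 0, 0],
  [5, 0, 0, 3, 0, 0, 0],
  [5, 0, 0, 2, 0, 0, 0],
  [5, 0, 0, 0, 0, 0, 0],
])

```text
time: 8.5
tool_pos: [549.4, -20.8, 199.8]
tcp_rot: [179.9, -0.0, 84.5]
ft_force: [-0.9, 2.5, -4.9]
finger_gap: 20.8
```

Run:
```python
from h import *
st()
```

```text
{'time': 8.5, 'tool_pos': [549.41, -20.81, 199.8], 'tcp_rot': [179.94, -0.04, 84.54], 'ft_force': [-0.89, 2.51, -4.86], 'wrist_torque': [0.4, -0.03, 0.0], 'finger_gap': 20.78, 'joint_pos': [-7.54, 0.6, 95.77, 0.04, 83.57, -2.09]}
```

Emit:
servo_tool([
  [5, 1.5, 0, 1, 0, 0, 0],
  [5, 0.5, 0, 2, 0, 0, 0],
  [5, 0, 0, 2, 0, 0, 0],
  [5, 0, 0, 0, 0, 0, 0],
])

```text
time: 8.9
tool_pos: [549.3, -19.3, 193.9]
tcp_rot: [180.0, 0.1, 84.5]
ft_force: [0.3, 0.6, -4.6]
finger_gap: 20.8
```

Run:
```python
from h import *
st()
```

```text
{'time': 8.9, 'tool_pos': [549.29, -19.35, 193.94], 'tcp_rot': [179.98, 0.05, 84.53], 'ft_force': [0.3, 0.61, -4.56], 'wrist_torque': [-0.05, 0.07, -0.02], 'finger_gap': 20.82, 'joint_pos': [-7.33, 0.83, 96.15, -0.05, 83.0, -1.86]}
```

Emit:
servo_tool([
  [5, 0.3, 0, 3, 0, 0, 0],
  [5, 0, 0, 3, 0, 0, 0],
  [5, 0, 0, 3, 0, 0, 0],
  [5, 0, 0, 0, 0, 0, 0],
])

```text
time: 9.3
tool_pos: [549.1, -19.3, 183.8]
tcp_rot: [-180.0, 0.1, 84.5]
ft_force: [0.6, 0.3, -3.6]
finger_gap: 21.2
```

Run:
```python
from h import *
st()
```

```text
{'time': 9.3, 'tool_pos': [549.13, -19.3, 183.82], 'tcp_rot': [-179.99, 0.07, 84.52], 'ft_force': [0.6, 0.29, -3.58], 'wrist_torque': [-0.01, 0.01, 0.01], 'finger_gap': 21.23, 'joint_pos': [-7.31, 1.22, 96.83, -0.08, 81.96, -1.82]}
```

Emit:
servo_tool([
  [5, 0, 0, 2.5, 0, 0, 0],
  [5, 0, 0, 2.5, 0, 0, 0],
  [5, 0, 0, 2, 0, 0, 0],
  [5, 0, 0, 1, 0, 0, 0],
  [5, 0, 0, 0, 0, 0, 0],
])

```text
time: 9.8
tool_pos: [549.5, -19.4, 175.8]
tcp_rot: [180.0, 0.1, 84.5]
ft_force: [-0.6, -0.3, -3.7]
finger_gap: 20.6
```

Run:
```python
from h import *
st()
```

```text
{'time': 9.8, 'tool_pos': [549.45, -19.4, 175.79], 'tcp_rot': [179.96, 0.08, 84.52], 'ft_force': [-0.6, -0.27, -3.74], 'wrist_torque': [-0.03, 0.0, 0.01], 'finger_gap': 20.61, 'joint_pos': [-7.31, 1.55, 97.35, -0.08, 81.06, -1.83]}
```

Emit:
servo_tool([
  [5, 0, 0, 1, 0, 0, 0],
  [5, 0, 0, 1, 0, 0, 0],
  [5, 0, 0, 0, 0, 0, 0],
])

```text
time: 10.1
tool_pos: [549.9, -19.5, 175.9]
tcp_rot: [179.9, 0.1, 84.5]
ft_force: [0.4, -0.6, -5.2]
finger_gap: 20.9
```

Run:
```python
from h import *
st()
```

```text
{'time': 10.1, 'tool_pos': [549.89, -19.5, 175.88], 'tcp_rot': [179.87, 0.09, 84.52], 'ft_force': [0.38, -0.64, -5.22], 'wrist_torque': [0.05, 0.05, -0.05], 'finger_gap': 20.93, 'joint_pos': [-7.31, 1.53, 97.36, -0.09, 80.98, -1.82]}
```

Emit:
servo_tool([
  [5, 0, 0, 2.5, 0, 0, 0],
  [5, 0, 0, 2.5, 0, 0, 0],
  [5, 0, 0, 0, 0, 0, 0],
])

```text
time: 10.4
tool_pos: [550.5, -19.6, 175.9]
tcp_rot: [179.7, 0.1, 84.5]
ft_force: [-1.4, 0.1, -5.5]
finger_gap: 20.9
```

Run:
```python
from h import *
st()
```

```text
{'time': 10.4, 'tool_pos': [550.52, -19.59, 175.92], 'tcp_rot': [179.72, 0.1, 84.53], 'ft_force': [-1.36, 0.14, -5.5], 'wrist_torque': [0.03, 0.34, 0.02], 'finger_gap': 20.92, 'joint_pos': [-7.31, 1.48, 97.41, -0.09, 80.83, -1.82]}
```

Emit:
servo_tool([
  [5, 0, -0.5, 0, 0.005, 0, 0.05],
  [5, 0, 0, 0, 0, 0, 0.08],
  [5, 0, 0, 0, 0, 0, 0.1],
  [5, 0, 0, 0, 0, 0, 0.1],
  [5, 0, 0, 0, 0, 0, 0.1],
])

```text
time: 10.9
tool_pos: [549.2, -18.7, 175.7]
tcp_rot: [-179.9, 0.1, 59.1]
ft_force: [-2.7, -0.5, 0.4]
finger_gap: 21.1
```

Run:
```python
from h import *
st()
```

```text
{'time': 10.9, 'tool_pos': [549.19, -18.75, 175.72], 'tcp_rot': [-179.91, 0.09, 59.13], 'ft_force': [-2.67, -0.51, 0.43], 'wrist_torque': [0.11, 0.58, 0.1], 'finger_gap': 21.11, 'joint_pos': [-7.27, 1.66, 97.24, -0.04, 81.22, 23.6]}
```

Emit:
servo_tool([
  [5, -0.5, -0.8, 0, 0, 0, 0.1],
  [5, 0, 0, 0, 0, 0, 0.1],
  [5, 0, 0, 0, 0, 0, 0.1],
  [5, 0, 0, 0, 0, 0, 0.1],
  [5, 0, 0, 0, 0, 0, 0.1],
  [5, 0, 0, 0, 0, 0, 0.1],
])

```text
time: 11.5
tool_pos: [548.3, -18.0, 175.7]
tcp_rot: [-179.9, 0.1, 23.4]
ft_force: [-2.4, 0.4, 1.1]
finger_gap: 20.6
```

Run:
```python
from h import *
st()
```

```text
{'time': 11.5, 'tool_pos': [548.32, -17.97, 175.72], 'tcp_rot': [-179.93, 0.09, 23.36], 'ft_force': [-2.39, 0.37, 1.13], 'wrist_torque': [0.13, 0.5, 0.09], 'finger_gap': 20.59, 'joint_pos': [-7.24, 1.51, 97.4, 0.01, 81.2, 59.39]}
```

Emit:
servo_tool([
  [5, -0.8, -0.4, 0, 0, 0, 0.08],
  [5, 0, 0, 0, 0, 0, 0.08],
  [5, 0, 0, 0, 0, 0, 0.08],
  [5, 0, 0, 0, 0, 0, 0.05],
])

```text
time: 11.9
tool_pos: [548.0, -17.4, 175.7]
tcp_rot: [-179.9, 0.0, 6.0]
ft_force: [-1.8, -0.0, 0.2]
finger_gap: 20.9
```

Run:
```python
from h import *
st()
```

```text
{'time': 11.9, 'tool_pos': [548.03, -17.42, 175.72], 'tcp_rot': [-179.94, 0.01, 5.97], 'ft_force': [-1.75, -0.04, 0.23], 'wrist_torque': [0.01, 0.47, 0.12], 'finger_gap': 20.88, 'joint_pos': [-7.22, 1.37, 97.54, 0.06, 81.11, 76.81]}
```

Emit:
servo_tool([
  [5, -0.4, 0, 0, 0, 0, 0.05],
  [5, 0, 0, 0, 0, 0, 0.05],
  [5, 0, 0, 0, 0, 0, 0.05],
])

```text
time: 12.2
tool_pos: [547.9, -17.2, 175.7]
tcp_rot: [-179.9, -0.0, -2.9]
ft_force: [-0.9, 0.7, -0.1]
finger_gap: 20.6
```

Run:
```python
from h import *
st()
```

```text
{'time': 12.2, 'tool_pos': [547.91, -17.18, 175.68], 'tcp_rot': [-179.93, -0.02, -2.93], 'ft_force': [-0.89, 0.72, -0.08], 'wrist_torque': [-0.0, 0.45, 1.01], 'finger_gap': 20.6, 'joint_pos': [-7.2, 1.32, 97.6, 0.07, 81.07, 85.72]}
```

Emit:
servo_tool([
  [5, 0, 0, 0, 0, 0, 0.04],
  [5, 0, 0, 0, 0, 0, 0.04],
  [5, 0, 0, 0, 0, 0, 0.02],
])

```text
time: 12.5
tool_pos: [548.2, -16.8, 175.8]
tcp_rot: [-180.0, -0.1, -8.5]
ft_force: [2.4, -1.3, -4.1]
finger_gap: 20.7
```

Run:
```python
from h import *
import cv2
st()
s=snapshot("scene");t=snapshot("top")
r=lambda a:cv2.resize(a,(400,400),interpolation=cv2.INTER_CUBIC)
cv2.imwrite("pics/a3.png",np.clip(1.3*np.hstack([r(s[190:290,265:365]),r(t[190:290,325:425])]),0,255).astype('uint8'))
```

```text
{'time': 12.5, 'tool_pos': [548.17, -16.83, 175.79], 'tcp_rot': [-179.99, -0.06, -8.54], 'ft_force': [2.39, -1.27, -4.11], 'wrist_torque': [-0.19, -0.24, 1.76], 'finger_gap': 20.75, 'joint_pos': [-7.12, 1.31, 97.59, 0.01, 81.04, 91.42]}
```

View pics/a3.png

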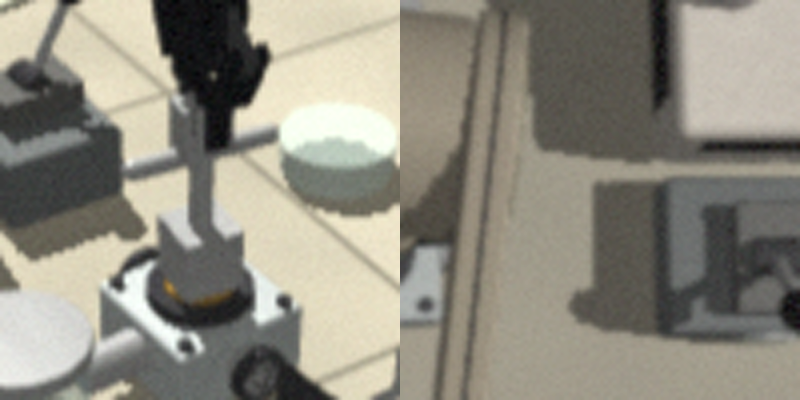

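Emit:
servo_tool([
  [45, 0, 0, 0, 0, 0, 0],
  [45, 0, 0, 0, 0, 0, 0],
  [45, 0, 0, 0, 0, 0, 0],
  [45, 0, 0, 0, 0, 0, 0],
  [45, 0, 0, -10, 0, 0, 0],
  [45, 0, 0, -20, 0, 0, 0],
  [45, 0, 0, -30, 0, 0, 0],
  [45, 0, 0, -30, 0, 0, 0],
  [45, 0, 0, -20, 0, 0, 0],
  [45, 0, 0, 0, 0, 0, 0],
])

```text
time: 13.6
tool_pos: [548.3, -17.6, 293.7]
tcp_rot: [-179.9, -0.2, -8.8]
ft_force: [0.3, 0.3, -0.5]
finger_gap: 45.1
```

Run:
```python
from h import *
st(); plan([430,-278,270],90,8)
```

```text
{'time': 13.6, 'tool_pos': [548.3, -17.59, 293.65], 'tcp_rot': [-179.91, -0.21, -8.76], 'ft_force': [0.28, 0.26, -0.49], 'wrist_torque': [-0.06, -0.03, -0.02], 'finger_gap': 45.07, 'joint_pos': [-7.25, -1.76, 88.35, 0.09, 93.19, 91.51]}
[-10, 34, 3] -0.215
[-17, 32, 3] -0.215
[-23, 27, 3] -0.215
[-28, 22, 3] -0.215
[-32, 15, 3] -0.215
[-35, 8, 3] -0.215
[-36, 0, 3] -0.215
[-35, -7, 3] -0.215
```

Emit:
servo_tool([
  [0, -10, 20, 2, 0, 0, -0.02],
  [0, -14, 32, 4, 0, 0, -0.02],
  [0, -14, 35, 4, 0, 0, -0.02],
  [0, -14, 35, 4, 0, 0, -0.02],
  [0, -14, 35, 4, 0, 0, -0.02],
  [0, -14, 35, 4, 0, 0, -0.02],
  [0, -14, 35, 4, 0, 0, -0.02],
  [0, -8, 20, 4, 0, 0, -0.01],
  [0, 0, 0, 0, 0, 0, 0],
])

```text
time: 14.5
tool_pos: [422.0, -261.9, 258.9]
tcp_rot: [-179.8, -0.3, 0.4]
ft_force: [0.1, -0.5, 0.3]
finger_gap: 0.0
```

Run:
```python
from h import *
st(); plan([445,-277,142],0,6)
```

```text
{'time': 14.5, 'tool_pos': [421.98, -261.86, 258.88], 'tcp_rot': [-179.85, -0.26, 0.35], 'ft_force': [0.11, -0.49, 0.27], 'wrist_torque': [-0.01, 0.02, -0.01], 'finger_gap': 0.03, 'joint_pos': [-37.95, -9.46, 99.14, 0.28, 90.21, 51.7]}
[4, 3, 19] 0.001
[4, 3, 19] 0.001
[4, 3, 19] 0.001
[4, 3, 19] 0.001
[4, 3, 19] 0.001
[4, 3, 19] 0.001
```

Emit:
servo_tool([
  [0, 4, 3, 19, 0, 0, 0],
  [0, 4, 3, 19, 0, 0, 0],
  [0, 4, 3, 19, 0, 0, 0],
  [0, 4, 3, 19, 0, 0, 0],
  [0, 4, 3, 19, 0, 0, 0],
  [0, 3, 2, 14, 0, 0, 0],
  [0, 0, 0, 0, 0, 0, 0],
])

```text
time: 15.2
tool_pos: [447.8, -274.7, 145.4]
tcp_rot: [-179.7, -0.3, 0.2]
ft_force: [-1.3, -0.5, 0.4]
finger_gap: -0.1
```

Run:
```python
from h import *
st(); plan([555,-277,142],0,10)
```

```text
{'time': 15.2, 'tool_pos': [447.84, -274.69, 145.38], 'tcp_rot': [-179.7, -0.33, 0.21], 'ft_force': [-1.26, -0.47, 0.45], 'wrist_torque': [0.02, 0.04, 0.04], 'finger_gap': -0.07, 'joint_pos': [-37.42, -0.91, 103.09, 0.45, 77.74, 52.27]}
[11, 0, 0] 0.0
[11, 0, 0] 0.0
[11, 0, 0] 0.0
[11, 0, 0] 0.0
[11, 0, 0] 0.0
[11, 0, 0] 0.0
[11, 0, 0] 0.0
[11, 0, 0] 0.0
[11, 0, 0] 0.0
[11, 0, 0] 0.0
```

Emit:
servo_tool([
  [0, 10, 0, 1, 0, 0, 0],
  [0, 10, 0, 1, 0, 0, 0],
  [0, 10, 0, 0, 0, 0, 0],
  [0, 10, 0, 0, 0, 0, 0],
  [0, 10, 0, 0, 0, 0, 0],
  [0, 10, 0, 0, 0, 0, 0],
  [0, 10, 0, 0, 0, 0, 0],
  [0, 10, 0, 0, 0, 0, 0],
])

```text
time: 16.0
tool_pos: [536.4, -274.7, 148.3]
tcp_rot: [-179.9, -0.6, 0.2]
ft_force: [-0.2, -0.3, -1.4]
finger_gap: 0.3
```

Run:
```python
from h import *
st()
```

```text
{'time': 16.0, 'tool_pos': [536.39, -274.66, 148.27], 'tcp_rot': [-179.88, -0.57, 0.22], 'ft_force': [-0.25, -0.3, -1.4], 'wrist_torque': [0.01, 0.12, 0.06], 'finger_gap': 0.26, 'joint_pos': [-32.24, 10.41, 90.8, 0.41, 78.37, 57.47]}
```

Emit:
servo_tool([
  [0, 7, 0, 1, 0, 0, 0],
  [0, 6, 0, 1, 0, 0, 0],
  [0, 4, 0, 0, 0, 0, 0],
  [0, 3, 0, 0, 0, 0, 0],
])

```text
time: 16.4
tool_pos: [553.9, -274.3, 144.9]
tcp_rot: [-179.8, 0.1, 0.2]
ft_force: [-25.9, 2.6, 17.2]
finger_gap: 0.4
```

Run:
```python
from h import *
st()
import cv2
s=snapshot("scene");cv2.imwrite("pics/a4.png",np.clip(1.3*cv2.resize(s[150:290,190:340],(600,560),interpolation=cv2.INTER_CUBIC),0,255).astype('uint8'))
for q in(0,.5,.85,1.0):print(q,proj("scene",[537+80*np.sin(q-.5),-277,82+80*np.cos(q-.5)]))
```

```text
{'time': 16.4, 'tool_pos': [553.94, -274.34, 144.93], 'tcp_rot': [-179.77, 0.12, 0.22], 'ft_force': [-25.88, 2.57, 17.19], 'wrist_torque': [0.37, 4.14, 0.03], 'finger_gap': 0.39, 'joint_pos': [-31.18, 13.51, 87.62, 0.14, 79.09, 58.58]}
0 [282.9 185.9]
0.5 [271.4 186.2]
0.85 [263.1 190. ]
1.0 [259.9 192.4]
```

View pics/a4.png

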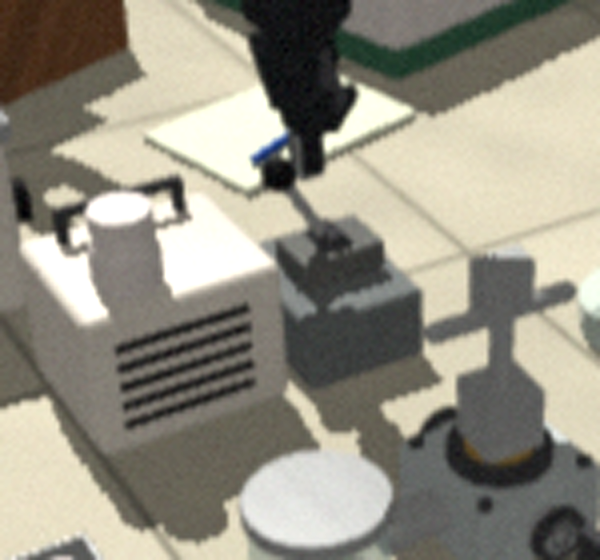

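Lever is at its stop (ball at px (259.5,193), matches q = 1.0), key upright on stem at crop px (500,430). Back off and rise.

Emit:
servo_tool([
  [0, -6, 0, 0, 0, 0, 0],
  [0, -15, 0, 0, 0, 0, 0],
  [0, -25, 0, 0, 0, 0, 0],
  [0, -30, 0, 0, 0, 0, 0],
  [0, -30, 0, -5, 0, 0, 0],
  [0, -10, 0, -30, 0, 0, 0],
  [0, 0, 0, -40, 0, 0, 0],
  [0, 0, 0, -30, 0, 0, 0],
  [0, 0, 0, 0, 0, 0, 0],
  [0, 0, 0, 0, 0, 0, 0],
])

```text
time: 17.45
tool_pos: [432.5, -274.5, 251.9]
tcp_rot: [-179.7, 0.1, 0.1]
ft_force: [-0.1, 0.3, -1.1]
finger_gap: -0.1
```

Run:
```python
from h import *
import cv2
st()
s=snapshot("scene");t=snapshot("top")
r=lambda a:cv2.resize(a,(400,300),interpolation=cv2.INTER_CUBIC)
im=np.vstack([np.hstack([r(s[230:290,275:355]),r(t[220:280,275:355])]),np.hstack([r(s[160:280,190:350]),r(s[270:390,320:480])])])
cv2.imwrite("pics/a5.png",np.clip(1.3*im,0,255).astype('uint8'))
print("top pred: key top",proj("top",[548,-20,208]),"bar z168",[proj("top",[548+dx,-20,168]) for dx in(55,-55)],"ball on",proj("top",[575,-277,152]))
```

```text
{'time': 17.45, 'tool_pos': [432.51, -274.54, 251.87], 'tcp_rot': [-179.69, 0.14, 0.12], 'ft_force': [-0.06, 0.3, -1.06], 'wrist_torque': [0.0, -0.01, -0.02], 'finger_gap': -0.15, 'joint_pos': [-38.26, -6.39, 97.08, 0.16, 89.61, 51.62]}
top pred: key top [315.  244.3] bar z168 [array([315., 223.]), array([315.1, 270. ])] ball on [424.  235.5]
```

View pics/a5.png

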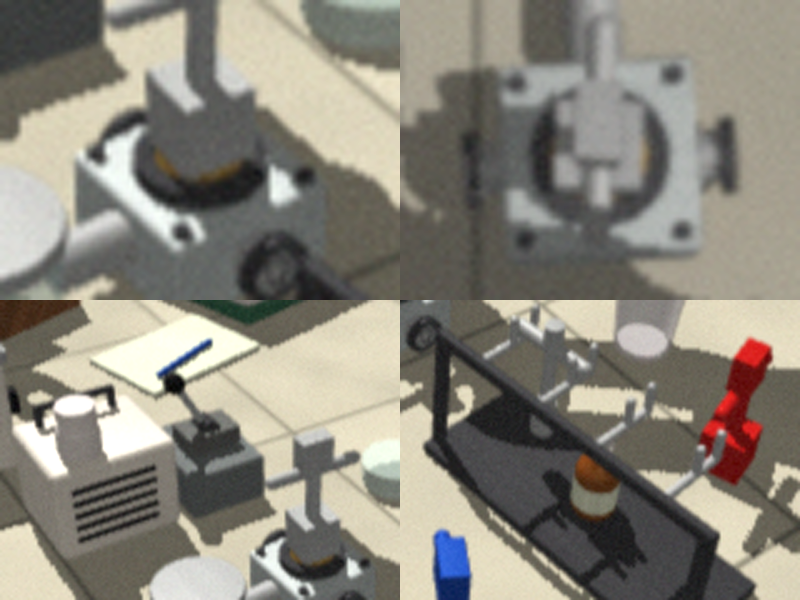

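```bash
python3 -c "
from bench import hand_in;print(hand_in())"
```

```text
the job is handed in; nothing more can be done
None
```

I finished the job in about 17.5 s of the 64 s allowed and handed it in; no verdict came back.

- **Lift:** I took the square-socket key off its fork by its grip block and carried it over the thin key to the valve.
- **Seating:** I lowered it over the stem until it stopped. By tool height its bottom face was then at about 68.3 mm, against the 68 mm shoulder.
- **Turning:** I turned it clockwise by about 1.5 rad until it hit the stop. The torque about the vertical axis rose from 0.1 to 1.0, then 1.8 N m.
- **Switch:** After letting go of the key, I pushed the switch lever to its far end, reaching about 26 N at the stop.

**Last checks:**
- The final pictures show the key upright and down on the stem, its crossbar nearly along the robot's x axis. That puts the stem at about 1.46 rad, allowing for the play.
- The lever ball was where a reading of 1.0 rad would put it, and the lever was still over after I backed off.
- The thin key still hangs on its fork, and the vial and jar look undisturbed. The dish and beaker were only partly in view.
- The arm is clear of everything.

**What disagreed:** While I pressed the key onto the shoulder, the wrist force showed no upward push. I judged it seated from the height and the stall. The last few degrees of turning were probably the key slipping in the grip or the arm giving way. I had no direct reading of the stem angle.

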